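Unpack the loupe

ROBOT

A 6-joint arm with a two-finger parallel gripper is mounted at the origin on the work surface. World frame = base frame: x ahead of the robot, y to its left, z up, the work surface at z = 0. Lengths are in mm, angles in rad, forces in N, time in s.
With the tool pointing down it reaches from about 350 to 975 mm from the base axis. Payload 7.1 kg.
Tool frame: the origin (TCP) lies between the finger pads; the fingertips stand 14 mm ahead of it and the grasp point (between the pads) lies 5 mm behind it (ctrl.tcp_to_tips is the distance from the TCP to the fingertips, in mm); z points along the fingers, y is the line along which they close (so a half turn about z gives the same grasp; the last joint's range is limited). The gripper opens to 88 mm and grips with 3 to 60 N. Pads are 20 mm wide; open, the fingers measure 115 mm over their backs; the gripper's body (75 mm by 178 mm) begins 61 mm behind the grasp point.
Start: joints at [-1.172, 0.423, 1.63, -0, 1.089, -0.019], TCP at [253.609, -571.216, 236.675] pointing down, gripper open.
Joint ranges: [-3, 3], [-0.9, 2.11], [0.09, 2.58], [-1.31, 4.45], [0.11, 2.69], [-2.54, 2.54]. Speed limits (rad/s): [2.39, 2.39, 3.01, 3.14, 3.14, 3.14].

INTERFACE

Orientations are given as a rotation vector (axis times angle).
In Python, from workcell import ctrl gives the robot as it stands.
- The arm moves only by the tool apply_moves, never from a script. Its argument "series" is a list that holds one entry, the list of rows, each a list of 7 numbers: the shift along the tool's x, y, z in cm, then the turn, a rotation vector about the tool's x, y, z in degrees, then the opening, from 0 (shut) to 1 (fully open). A call has 1 to 12 rows; each row shifts and turns the commanded pose from where the row before left it, along the tool's axes as they then stand; what a row does not reach is not made up. A row lasts 1/10 s, in which the tool goes at most 50 mm and 8.59 degrees, less where a joint would pass 70% of its speed; a pose out of reach is approached as far as the arm can. A call with a gripper value outside its range is refused whole. The fingers move at their own pace and stop on an object; the grip force is fixed at half the most. Time passes only in rows, so rows that do not move let the fingers close. It gives the time, the measured TCP pose, the force and the opening at its end, in the units of the state.
- ctrl.get_obs(): the state, without advancing time (a new reading comes with each control period).
- ctrl.get_image(name): name is "side" or "top" or "wrist"; returns a dict with "img" (400x640x3 uint8, blue, green, red), "K" (3x3 intrinsics, pixels), "cam_to_world" (4x4, takes a point from camera to world coordinates). Camera axes: x right, y down, z forward; pixel columns grow to the right and rows downward; lengths in mm; the calibration is good to about 2 mm. The wrist camera is an equidistant fisheye: a pixel r from the principal point sees the ray r / f radians off the axis. A picture is of the moment at which its call begins. There is no depth.
- ctrl.close_job(): hands the job in, once; it reports no verdict.
The state is a dict: "t": time; "qpos": joint angles; "qvel": joint speeds; "joint_torque": joint torques, N m; "ee_pos": TCP position; "orientation": TCP orientation; "ft_force": force on the tool from outside, world axes, zero at the start; "moment": the same for the moment, N m; "width": finger opening in mm.
Only numpy, scipy, OpenCV 4.12 (cv2) and the standard library are available. Lean on these libraries where they do the work, as an engineer would, in place of code of your own. Each camera call takes 0.05 s, during which the arm holds its last target. There are 200 camera calls.

TASK

The loupe is packed in the square wooden case that lies on its side. Stand the closed case upright on its foot and let go, lift the loose cover off and stand it on its open rim on the shelf clear of the case; then take the loupe out and set it gently upright, lens up, wholly on the cork pad. Leave the case's base standing on the shelf, and do not disturb the ramekin of marbles or the brass weight.

Things in the scene. Friction and masses are not known exactly. Their poses are not given: they have to be found in the camera images.
- case_base: lower part of the dark wooden case, 52 mm square, 160 g. Origin: centre of the foot face; x axis: the case's axis, foot to knob end (level at the start, 26 mm up). Seam to the flush cover at x=38 mm, just past a thin brass band; hidden 44 mm square neck up to x=50; open well 37 mm square, floor at x=8. Closed case: 74 mm long plus knob. The cover is loose: lift the case by the base.
- cover: loose wooden cover, 52 mm square outside, 47 inside (1.5 mm play round the neck), 36 mm tall, 80 g. Origin: centre of its open rim; x axis: from the rim to the closed end at x=36 mm, where a brass knob stands on the axis: stem 12 mm diameter to x=43, head 22 mm diameter to x=54. Closed, the origin is 38 mm along case_base's x.
- loupe: silver metal loupe, a cylinder 34 mm in diameter, 58 mm tall, 80 g, with the glass lens in its upper end. Origin: centre of its foot; x axis: from foot to lens. At the start it is hidden in the case, foot on the floor of the well, lens towards the knob; in the upright open base its top 16 mm stand out above the neck.
- pad: square cork pad, 120 x 120 x 6 mm, fixed on the shelf; origin at the centre of its underside, its top is 6 mm up, sides along its x and y.
- ramekin: blue ceramic ramekin, 84 mm in diameter, 45 mm tall, holding four white agate marbles of 18 mm; origin at the centre of its underside. Leave alone.
- weight: hexagonal brass weight, 40 mm across flats, 46 mm tall with its knob; origin at the centre of its underside. Leave alone.
Not all that is in view belongs to the job. Leave any orange look-alike of the case_base alone.

How it is judged:
By the outcome, as a careful person would: the job done as asked, in the order asked, and still so for the second after the job is handed in, with the robot touching nothing.
It also fails if it takes over 66 s, if anything falls off the work surface, if the arm or the gripper's body presses on something with over 40 N, if the wrist force passes 120 N, or if a joint passes its speed limit or range.

## Working session

There is one attempt and no reset: what is moved stays moved. The work goes in short steps, Python scripts to look and compute and a tool call to move; the robot and the scene stay as the last step left them, time stands still between calls to the robot, and variables do not carry over. Pictures are saved under pics/ and viewed, on a budget of 10 in all, crops included, one or two more only if the job needs it, and the job is handed in when it is done.

Besides the shell and the picture viewer there is one more tool, called after "Emit:" as name(argument=value, ...) on one line, values as JSON. apply_moves: Moves the arm, as the interface text tells. Its arguments: {"type":"object","properties":{"series":{"type":"array","items":{"type":"array","items":{"type":"array","items":{"type":"number"}}}}},"required":["series"]}

```bash
ls; mkdir -p pics; cat > h.py <<'E'
import numpy as np, cv2
from scipy.spatial.transform import Rotation as R
from workcell import ctrl
def ray(c,u,v,fish=False):
    K=c["K"];T=np.array(c["cam_to_world"]);x=(u-K[0][2])/K[0][0];y=(v-K[1][2])/K[1][1]
    if fish:
        r=np.hypot(x,y);s=np.sin(r)/r if r>1e-9 else 1;d=np.array([x*s,y*s,np.cos(r)])
    else: d=np.array([x,y,1.])
    return T[:3,3],T[:3,:3]@d
def at(c,u,v,z,fish=False):
    o,d=ray(c,u,v,fish);return (o+d*(z-o[2])/d[2]).round(1)
def proj(c,p,fish=False):
    T=np.linalg.inv(np.array(c["cam_to_world"]));q=T[:3,:3]@np.array(p)+T[:3,3];K=c["K"]
    if fish:
        r=np.hypot(q[0],q[1]);th=np.arctan2(r,q[2]);a=q[:2]/max(r,1e-9)*th
    else: a=q[:2]/q[2]
    return (a[0]*K[0][0]+K[0][2],a[1]*K[1][1]+K[1][2])
def shift(target,rot=None):
    o=ctrl.get_obs();A=R.from_rotvec(o["orientation"]);return A.inv().apply(np.array(target)-o["ee_pos"])/10
import pickle
def snap(n):
    c=ctrl.get_image(n);pickle.dump(c,open(n+".pkl","wb"));return c
def load(n): return pickle.load(open(n+".pkl","rb"))
E
python3 - <<'E'
from h import *
o=ctrl.get_obs();print(o)
a=snap("top");b=snap("side")
for c in(a,b):print(c["K"],c["cam_to_world"])
cv2.imwrite("pics/1.png",a["img"]);cv2.imwrite("pics/2.png",b["img"])
E
```

```text
pics
{'t': 0.0, 'qpos': array([-1.17199153e+00,  4.23837222e-01,  1.63069851e+00, -2.37123925e-05,
        1.08860524e+00, -1.89978559e-02]), 'qvel': array([ 0.00030586, -0.00145956,  0.00061317,  0.00072496,  0.00206131,
       -0.00010314]), 'joint_torque': array([ 5.13080304e-04, -5.44627690e+01, -2.73668665e+01,  6.42806618e-02,
        2.27815151e-02, -1.07779017e-04]), 'ee_pos': array([ 253.40326964, -570.72890156,  235.90060358]), 'orientation': array([-3.07180523e+00, -6.51222341e-01,  4.91247991e-04]), 'ft_force': array([ 0.7519149 ,  0.78979665, -0.01703425]), 'moment': array([0.0773498 , 0.00194167, 0.0208379 ]), 'width': 87.94296448109603}
[[462.97936714   0.         315.52576508]
 [  0.         462.97936714 196.48479072]
 [  0.           0.           1.        ]] [[ 1.07893390e-03 -9.96510832e-01  8.34565663e-02  4.65699901e+02]
 [-9.99973850e-01 -1.67193627e-03 -7.03595833e-03 -8.72884968e+00]
 [ 7.15094274e-03 -8.34467926e-02 -9.96486576e-01  1.05272536e+03]
 [ 0.00000000e+00  0.00000000e+00  0.00000000e+00  1.00000000e+00]]
[[363.43807343   0.         320.96805175]
 [  0.         363.43807343 198.407258  ]
 [  0.           0.           1.        ]] [[-9.14968359e-01 -3.01812827e-01  2.67846822e-01  3.05539113e+02]
 [-4.03171911e-01  6.55956752e-01 -6.38101207e-01  5.76550021e+02]
 [ 1.68911984e-02 -6.91830729e-01 -7.21862127e-01  6.85276149e+02]
 [ 0.00000000e+00  0.00000000e+00  0.00000000e+00  1.00000000e+00]]
```

View pics/1.png

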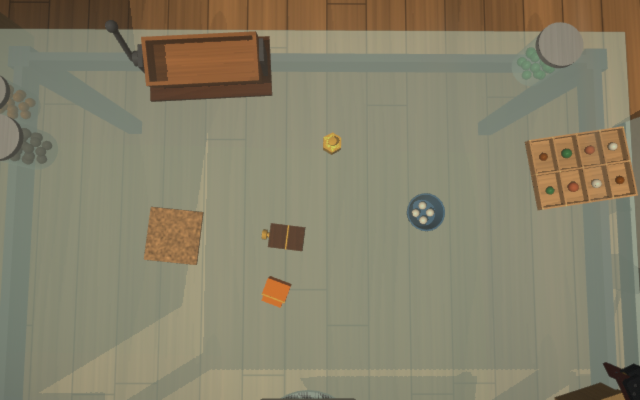

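View pics/2.png

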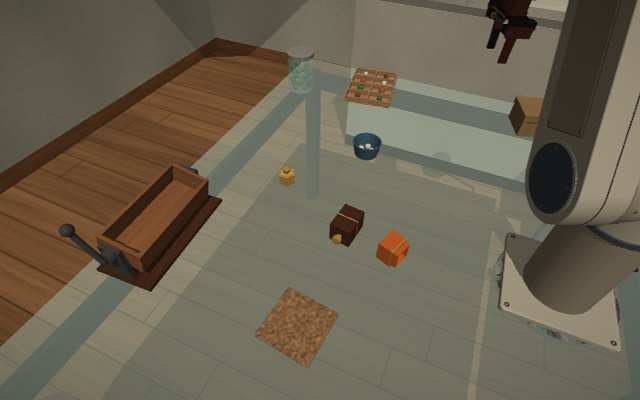

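The top view has two candidates. The dark case with its brass band and knob is at (287,237), knob at (265,234). The orange look-alike is at (276,292). I choose the dark one. The pad is at (174,236), the ramekin at (426,212) and the weight at (332,143). I'll check the choice in a close crop.

```bash
python3 - <<'E'
from h import *
a=load("top");b=load("side")
c1=cv2.resize(a["img"][210:310,240:330],None,fx=6,fy=6,interpolation=2)[:600]
c2=cv2.resize(b["img"][195:275,320:420],None,fx=2.5,fy=2.5,interpolation=2)
im=np.zeros((600,800,3),np.uint8);im[:,:540]=c1;im[:200,545:795]=c2;cv2.imwrite("pics/3.png",im)
for n,u,v,z in [("pad",174,236,6),("case",287,237,52),("knob",265,234,26),("ram",426,212,45),("wt",332,143,30),("orange",276,292,40),("padc",151,208,6),("padc",203,211,6),("padc",197,265,6),("padc",145,261,6)]:print(n,at(a,u,v,z))
E
```

```text
pad [463.7 301.9   6. ]
case [461.9  45.5  52. ]
knob [468.4  95.5  26. ]
ram [ 516.5 -256.9   45. ]
wt [671.6 -52.7  30. ]
orange [343.7  69.1  40. ]
padc [526.6 355.4   6. ]
padc [520. 238.   6.]
padc [399.1 248.9   6. ]
padc [407.9 365.2   6. ]
```

View pics/3.png

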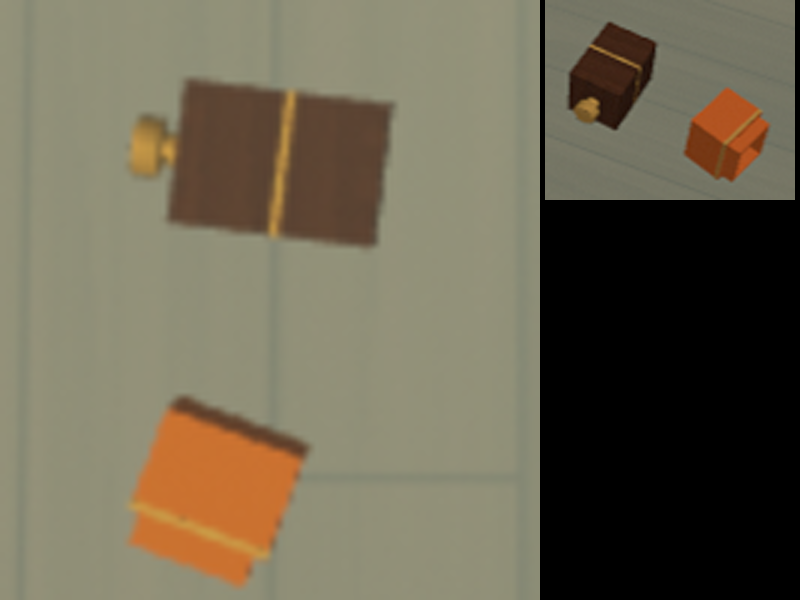

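The crop confirms it: the dark, closed case has its band at about crop x 283 and its knob on the left. The orange one is open and lies on its side. Next I work out the case pose from the four top corners and plan the approach. The tool will be tilted 40° toward the foot, so that a 90° turn leaves it 50° the other way.

```bash
cat >> h.py <<'E'
def case_pose():
    a=load("top");P=np.array([at(a,240+u/6,210+v/6,52) for u,v in [(187,79),(393,103),(376,246),(168,221)]])
    f=(P[1]+P[2])/2;k=(P[0]+P[3])/2;ax=(k-f);L=np.linalg.norm(ax);ax/=L
    W=np.linalg.norm(P[0]-P[3]),np.linalg.norm(P[1]-P[2])
    mid=P.mean(0);F=mid-37*ax;F[2]=26
    return F,ax,L,W
def rowsfor(pos,Rt,vmax=4.,wmax=8.):
    """n, per-row tool shift/turn for a straight path (constant body twist approx): prints total shift (cm), turn(deg)"""
    o=ctrl.get_obs();A=R.from_rotvec(o["orientation"])
    s=A.inv().apply(np.array(pos)-o["ee_pos"])/10;w=np.degrees((A.inv()*Rt).as_rotvec())
    print("shift cm",s.round(2),"turn deg",w.round(2))
    return s,w
E
python3 - <<'E'
from h import *
F,ax,L,W=case_pose();print(F,ax,L,W,np.degrees(np.arctan2(ax[1],ax[0])))
al=np.radians(40);up=np.array([0,0,1.])
d=-np.sin(al)*ax-np.cos(al)*up
y=np.cross(up,ax)  # horizontal perp
for s in(1,-1):
    Y=s*y;X=np.cross(Y,d);Rt=R.from_matrix(np.c_[X,Y,d])
    G=F+24*ax; G[2]=25.5
    print("G",G,"rv",Rt.as_rotvec())
    rowsfor(G+5*d-130*d,Rt); rowsfor(G+5*d-130*d, R.from_matrix(np.c_[np.cross(Y,-up),Y,-up]))
    print("pre",G-125*d)
E
```

```text
[457.59351821   9.12355222  26.        ] [0.11571572 0.99328237 0.        ] 74.75215715950945 (np.float64(51.201562476158884), np.float64(51.43947900202725)) 83.35509136600069
G [460.37069559  32.96232916  25.5       ] rv [ 1.69645711 -1.90556475  0.61745989]
shift cm [ 47.5  -53.69  11.55] turn deg [-41.84  23.92 114.81]
shift cm [ 47.5  -53.69  11.55] turn deg [-5.0000e-02  8.0000e-02  1.2058e+02]
pre [469.6682748  112.77102939 121.25555539]
G [460.37069559  32.96232916  25.5       ] rv [ 1.93355717  1.72137777 -0.70375725]
shift cm [ 47.5  -53.69  11.55] turn deg [-20.78 -36.33 -56.87]
shift cm [ 47.5  -53.69  11.55] turn deg [-7.000e-02 -4.000e-02 -5.942e+01]
pre [469.6682748  112.77102939 121.25555539]
```

Emit:
apply_moves(series=[[[3.2, -3.6, 0, 0, 0, 0, 1], [3.2, -3.6, 0, 0, 0, 0, 1], [3.2, -3.6, 0, 0, 0, 0, 1], [3.2, -3.6, 0, 0, 0, 0, 1], [3.2, -3.6, 0, 0, 0, 0, 1], [3.2, -3.6, 0, 0, 0, 0, 1], [3.2, -3.6, 0, 0, 0, 0, 1], [3.2, -3.6, 0, 0, 0, 0, 1], [3.2, -3.6, 0, 0, 0, 0, 1], [3.2, -3.6, 0, 0, 0, 0, 1], [3.2, -3.6, 0, 0, 0, 0, 1], [3.2, -3.6, 0, 0, 0, 0, 1]]])

```text
t: 1.3
ee_pos: [429.3, -18.6, 236.7]
orientation: [3.073, 0.651, 0.0]
ft_force: [1.1, -0.3, 0.0]
width: 87.9
```

Emit:
apply_moves(series=[[[3, -3.5, 0, 0, 0, 0, 1], [3, -3.5, 0, 0, 0, 0, 1], [3, -3.5, 0, 0, 0, 0, 1], [0, 0, 0, 0, 0, -8.5, 1], [0, 0, 0, 0, 0, -8.5, 1], [0, 0, 0, 0, 0, -8.5, 1], [0, 0, 0, 0, 0, -8.5, 1], [0, 0, 0, 0, 0, -8.5, 1], [0, 0, 0, 0, 0, -8.5, 1], [0, 0, 0, 0, 0, -8.4, 1]]])

```text
t: 2.3
ee_pos: [468.7, 111.9, 236.4]
orientation: [-2.34, -2.096, 0.001]
ft_force: [-1.0, -0.4, 0.2]
width: 87.8
```

```bash
cat >> h.py <<'E'
def grasp_R(al,s=-1):
    F,ax,L,W=case_pose();al=np.radians(al);up=np.array([0,0,1.]);d=-np.sin(al)*ax-np.cos(al)*up
    Y=s*np.cross(up,ax);return R.from_matrix(np.c_[np.cross(Y,d),Y,d]),d,F,ax
E
python3 - <<'E'
from h import *
Rt,d,F,ax=grasp_R(40);G=F+24*ax;G[2]=25.5
print(ctrl.get_obs())
rowsfor(G+5*d-100*d,Rt)
E
```

```text
{'t': 2.3, 'qpos': array([2.09644894e-01, 2.12841819e-01, 1.93848691e+00, 2.07243975e-05,
       9.90974162e-01, 3.19754739e-01]), 'qvel': array([ 1.47621211e-05, -3.26755253e-04,  3.31323699e-04, -9.96428487e-04,
       -1.20065775e-04, -1.45324839e+00]), 'joint_torque': array([ 8.61089153e-03, -3.92006457e+01, -2.52865773e+01,  5.86608821e-02,
       -5.05467789e-03,  1.92923874e+00]), 'ee_pos': array([468.66693657, 111.89046725, 236.39353093]), 'orientation': array([-2.34005257e+00, -2.09557703e+00,  9.54123248e-04]), 'ft_force': array([-1.00768229, -0.44643233,  0.21540395]), 'moment': array([-0.04707856, -0.07884937,  0.01453979]), 'width': 87.82999980997984}
shift cm [-1.83  0.09 13.81] turn deg [  0.08 -39.99   0.34]
```

Emit:
apply_moves(series=[[[0, 0, 0, 0, -8, 0.1, 1], [0, 0, 0, 0, -8, 0.1, 1], [0, 0, 0, 0, -8, 0.1, 1], [0, 0, 0, 0, -8, 0, 1], [0, 0, 0, 0, -8, 0, 1], [0, 0, 0, 0, 0, 0, 1]]])

```text
t: 2.9
ee_pos: [468.5, 113.5, 234.5]
orientation: [1.933, 1.719, -0.71]
ft_force: [0.1, 0.9, -0.2]
width: 87.8
```

```bash
python3 - <<'E'
from h import *
Rt,d,F,ax=grasp_R(40);G=F+24*ax;G[2]=25.5
print(ctrl.get_obs()["qpos"])
rowsfor(G+5*d-60*d,Rt)
E
```

```text
[ 0.53187642  0.44685463  1.78838958 -0.5467312   1.40813529  0.88071479]
shift cm [ 7.3   0.18 15.68] turn deg [-0.18  0.23 -0.01]
```

Emit:
apply_moves(series=[[[1.5, 0.04, 3.2, 0, 0, 0, 1], [1.5, 0.04, 3.2, 0, 0, 0, 1], [1.5, 0.04, 3.2, 0, 0, 0, 1], [1.5, 0.04, 3.1, 0, 0, 0, 1], [1.3, 0, 3, 0, 0, 0, 1], [0, 0, 0, 0, 0, 0, 1], [0, 0, 0, 0, 0, 0, 1]]])

```text
t: 3.6
ee_pos: [465.3, 66.7, 70.1]
orientation: [1.941, 1.716, -0.705]
ft_force: [-0.3, 0.6, 0.4]
width: 87.5
```

```bash
python3 - <<'E'
from h import *
Rt,d,F,ax=grasp_R(40);G=F+24*ax;G[2]=25.5
rowsfor(G+5*d,Rt)
c=snap("wrist");im=c["img"].copy()
up=np.array([0,0,1.]);y=np.cross(up,ax)
for a in(0,38,74):
  for s in(-26,26):
    p=F+a*ax+s*y;p[2]=52;u=proj(c,p,True);cv2.circle(im,tuple(int(round(v)) for v in u),3,(0,255,0),1)
cv2.imwrite("pics/4.png",im)
E
```

```text
shift cm [ 0.25 -0.07  6.1 ] turn deg [-0.23 -0.06 -0.31]
```

View pics/4.png

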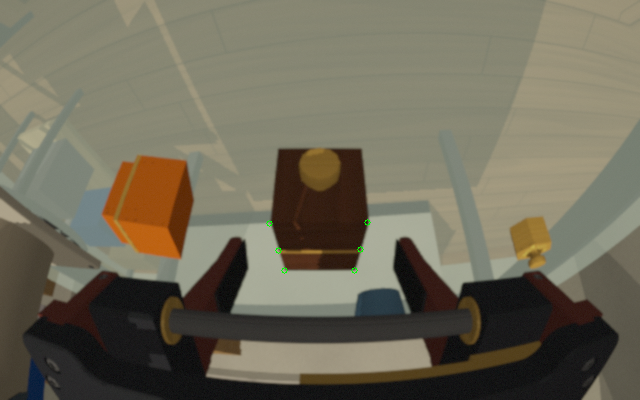

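The wrist view shows the case centred between the fingers, with the predicted corners on its top edges and the band at row 250. I go in and grip.

Emit:
apply_moves(series=[[[0.06, 0, 1.5, 0, 0, 0, 1], [0.06, 0, 1.5, 0, 0, 0, 1], [0.06, 0, 1.5, 0, 0, 0, 1], [0.06, 0, 1.3, 0, 0, 0, 1], [0, 0, 0.2, 0, 0, 0, 1], [0, 0, 0, 0, 0, 0, 0.5], [0, 0, 0, 0, 0, 0, 0.4], [0, 0, 0, 0, 0, 0, 0.4], [0, 0, 0, 0, 0, 0, 0.4], [0, 0, 0, 0, 0, 0, 0.4]]])

```text
t: 4.65
ee_pos: [461.0, 30.8, 22.2]
orientation: [1.939, 1.716, -0.704]
ft_force: [2.4, 1.4, 2.6]
width: 52.1
```

```bash
python3 - <<'E'
from h import *
Rt,d,F,ax=grasp_R(40);G=F+24*ax;G[2]=25.5
rowsfor(G+5*d,Rt); print(ctrl.get_obs()["qpos"])
E
```

```text
shift cm [-0.05 -0.09  0.12] turn deg [-0.12 -0.01 -0.28]
[ 0.4035776   0.76401412  1.92699966 -0.72964897  0.98848569  1.10435244]
```

```bash
cat >> h.py <<'E'
def pub(o=None):
    o=o or ctrl.get_obs();return np.array(o["ee_pos"]),R.from_rotvec(o["orientation"])
E
python3 - <<'E'
from h import *
Rt,d,F,ax=grasp_R(40);p,A=pub()
f=A.inv().apply(F-p);f[1]=0;a=A.inv().apply(ax);print("foot in tool",f,"axis in tool",a)
np.save("foot.npy",np.array([f,a]))
print("up in tool",A.inv().apply([0,0,1]).round(3))
E
```

```text
foot in tool [-19.25161962   0.          11.21460928] axis in tool [ 0.76617004 -0.00509966 -0.64261766]
up in tool [-0.643  0.001 -0.766]
```

Emit:
apply_moves(series=[[[-0.32, 0, -0.38, 0, 0, 0, 0.3], [-1.0, 0, -1.15, 0, 0, 0, 0.3], [-1.6, 0, -1.9, 0, 0, 0, 0.3], [-1.6, 0, -1.9, 0, 0, 0, 0.3], [-1.0, 0, -1.15, 0, 0, 0, 0.3], [0, 0, 0, 0, 5, 0, 0.3], [0, 0, 0, 0, 7, 0, 0.3], [0, 0, 0, 0, 7, 0, 0.3], [0, 0, 0, 0, 7, 0, 0.3], [0, 0, 0, 0, 7, 0, 0.3], [0, 0, 0, 0, 7, 0, 0.3], [0, 0, 0, 0, 5, 0, 0.3]]])

```text
t: 5.85
ee_pos: [460.6, 29.5, 108.2]
orientation: [-2.307, -2.042, -0.109]
ft_force: [-1.0, 1.1, -3.0]
width: 52.0
```

Emit:
apply_moves(series=[[[0, 0, 0, 0, 5, 0, 0.3], [0, 0, 0, 0, 7, 0, 0.3], [0, 0, 0, 0, 7, 0, 0.3], [0, 0, 0, 0, 7, 0, 0.3], [0, 0, 0, 0, 7, 0, 0.3], [0, 0, 0, 0, 7, 0, 0.3], [0, 0, 0, 0, 5, 0, 0.3], [0, 0, 0, 0, 0, 0, 0.3], [0, 0, 0, 0, 0, 0, 0.3]]])

```text
t: 6.75
ee_pos: [460.4, 29.6, 106.9]
orientation: [-1.823, -1.614, -0.844]
ft_force: [0.2, -0.2, -3.2]
width: 51.9
```

```bash
python3 - <<'E'
from h import *
f,a=np.load("foot.npy");p,A=pub();print("foot",p+A.apply(f),"axis",A.apply(a),"tool y",A.apply([0,1,0]))
print(ctrl.get_obs()["qpos"])
b=snap("side");cv2.imwrite("pics/5.png",cv2.resize(b["img"][80:280,220:480],None,fx=3,fy=3)[:600,:800])
E
```

```text
foot [459.94799717  25.73234532  84.93628901] axis [-0.00437563  0.00664885  0.99996832] tool y [ 9.92617987e-01 -1.21282846e-01  5.00664603e-05]
[-0.44638016  0.62851544  2.05833828  0.96276405  1.07622221 -1.07823644]
```

View pics/5.png

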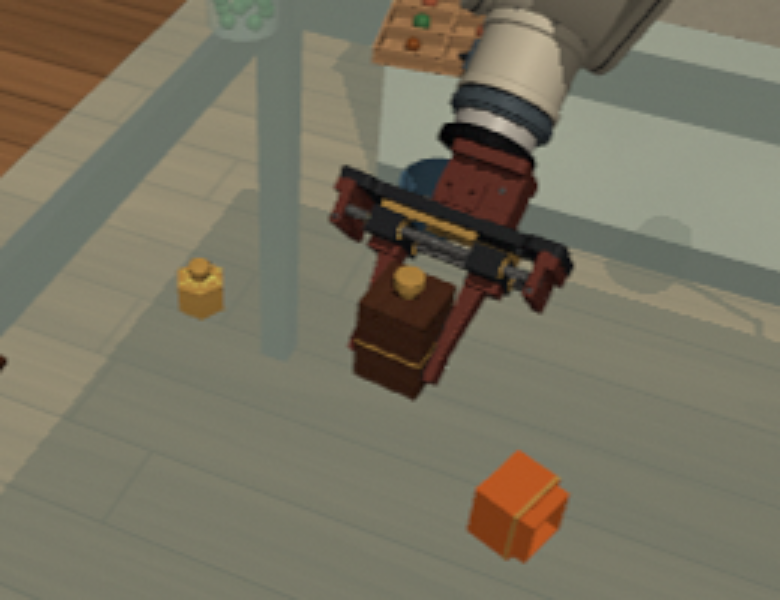

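The case hangs upright and whole in the gripper: band at row 350, knob up at (410,282), clear of everything. Now to lower it.

```bash
python3 - <<'E'
from h import *
f,a=np.load("foot.npy");p,A=pub();F=p+A.apply(f)
for t in ([500,60,40],[500,60,3]):
  print(A.inv().apply(np.array(t)-F)/10)
print("down",A.inv().apply([0,0,-1]))
ang=A.inv().apply(np.cross(A.apply(a),[0,0,1]));print(np.degrees(ang))
E
```

```text
[-0.97144731  3.54861038  5.86771619]
[-3.79171663  3.54514588  8.26272537]
down [-0.76223495 -0.00093635  0.64729978]
[0.22360952 0.35042436 0.26382075]
```

Emit:
apply_moves(series=[[[-0.4, 0.5, 1.0, 0, 0.3, 0, 0.3], [-0.6, 0.7, 1.5, 0, 0, 0, 0.3], [-0.6, 0.7, 1.5, 0, 0, 0, 0.3], [-0.6, 0.7, 1.5, 0, 0, 0, 0.3], [-0.6, 0.6, 1.3, 0, 0, 0, 0.3], [-0.6, 0.35, 0.9, 0, 0, 0, 0.3], [-0.39, 0, 0.56, 0, 0, 0, 0.3], [0, 0, 0, 0, 0, 0, 0.3], [0, 0, 0, 0, 0, 0, 0.3]]])

```text
t: 7.7
ee_pos: [500.3, 64.4, 25.0]
orientation: [-1.818, -1.61, -0.85]
ft_force: [-0.1, 0.1, -4.0]
width: 52.1
```

```bash
python3 - <<'E'
from h import *
f,a=np.load("foot.npy");p,A=pub();F=p+A.apply(f);print(F,A.apply(a),"tip",p+A.apply([-10,0,14]))
print(ctrl.get_obs()["ft_force"])
E
```

```text
[499.87681605  60.65581897   3.07958598] [-5.39124037e-03 -8.64996586e-04  9.99985093e-01] tip [500.85260517  68.66804551   8.39022894]
[-0.13125463  0.11518958 -3.96876848]
```

Emit:
apply_moves(series=[[[-0.076, 0, 0.065, 0, 0, 0, 0.3], [-0.076, 0, 0.065, 0, 0, 0, 0.3], [-0.038, 0, 0.032, 0, 0, 0, 0.3], [0, 0, 0, 0, 0, 0, 0.3]]])

```text
t: 8.1
ee_pos: [500.7, 64.2, 22.6]
orientation: [-1.818, -1.61, -0.85]
ft_force: [-0.3, 0.8, -3.7]
width: 51.8
```

Emit:
apply_moves(series=[[[-0.038, 0, 0.032, 0, 0, 0, 0.3], [0, 0, 0, 0, 0, 0, 0.3]]])

```text
t: 8.3
ee_pos: [500.6, 64.4, 22.0]
orientation: [-1.818, -1.61, -0.85]
ft_force: [0.0, 0.9, -3.2]
width: 51.7
```

Emit:
apply_moves(series=[[[-0.038, 0, 0.032, 0, 0, 0, 0.3], [0, 0, 0, 0, 0, 0, 0.3]]])

```text
t: 8.5
ee_pos: [500.6, 64.4, 21.4]
orientation: [-1.818, -1.61, -0.85]
ft_force: [0.2, -1.9, -3.7]
width: 51.8
```

Emit:
apply_moves(series=[[[-0.038, 0, 0.032, 0, 0, 0, 0.3], [0, 0, 0, 0, 0, 0, 0.3]]])

```text
t: 8.7
ee_pos: [500.6, 64.4, 20.9]
orientation: [-1.818, -1.61, -0.85]
ft_force: [-0.1, -0.2, -3.8]
width: 51.6
```

Emit:
apply_moves(series=[[[-0.038, 0, 0.032, 0, 0, 0, 0.3], [0, 0, 0, 0, 0, 0, 0.3]]])

```text
t: 8.9
ee_pos: [500.6, 64.4, 20.7]
orientation: [-1.818, -1.61, -0.85]
ft_force: [-1.6, -1.5, 0.2]
width: 52.2
```

Emit:
apply_moves(series=[[[-0.038, 0, 0.032, 0, 0, 0, 0.3], [0, 0, 0, 0, 0, 0, 0.3]]])

```text
t: 9.1
ee_pos: [500.6, 64.4, 20.7]
orientation: [-1.817, -1.61, -0.851]
ft_force: [-2.2, -3.5, 4.9]
width: 52.0
```

Contact: the force went from -3.7 to +4.9 N. I release and back off.

Emit:
apply_moves(series=[[[0, 0, 0, 0, 0, 0, 0.62], [0, 0, 0, 0, 0, 0, 0.7], [0, 0, 0, 0, 0, 0, 0.85], [0, 0, 0, 0, 0, 0, 1], [0, 0, 0, 0, 0, 0, 1], [0, 0, -1.5, 0, 0, 0, 1], [0, 0, -3, 0, 0, 0, 1], [0, 0, -4, 0, 0, 0, 1], [0, 0, -4, 0, 0, 0, 1], [0, 0, -4, 0, 0, 0, 1], [0, 0, 0, 0, 0, 0, 1]]])

```text
t: 10.2
ee_pos: [487.2, -65.0, 128.3]
orientation: [-1.823, -1.614, -0.855]
ft_force: [-0.3, 0.9, -0.7]
width: 87.8
```

Emit:
apply_moves(series=[[[0, 0, 0, 0, -8.3, 0, 1], [0, 0, 0, 0, -8.3, 0, 1], [0, 0, 0, 0, -8.3, 0, 1], [0, 0, 0, 0, -8.3, 0, 1], [0, 0, 0, 0, -8.3, 0, 1], [0, 0, 0, 0, -8.3, 0, 1], [0, 0, 0, 0, 0, 0, 1]]])

```text
t: 10.9
ee_pos: [484.6, -58.3, 125.5]
orientation: [-2.338, -2.082, -0.016]
ft_force: [0.8, 1.9, -0.0]
width: 87.8
```

```bash
python3 - <<'E'
from h import *
print(ctrl.get_obs()["qpos"])
b=snap("side");c=snap("wrist");t=snap("top")
im=np.zeros((600,800,3),np.uint8)
im[:400,:640]=c["img"];im[400:600,:300]=cv2.resize(b["img"][180:280,280:430],None,fx=2,fy=2);im[400:600,310:610]=cv2.resize(t["img"][190:290,220:370],None,fx=2,fy=2)
cv2.imwrite("pics/6.png",im)
E
```

```text
[-0.15293832  0.3985955   2.00276542  0.02143016  0.74227827 -0.05275364]
```

View pics/6.png

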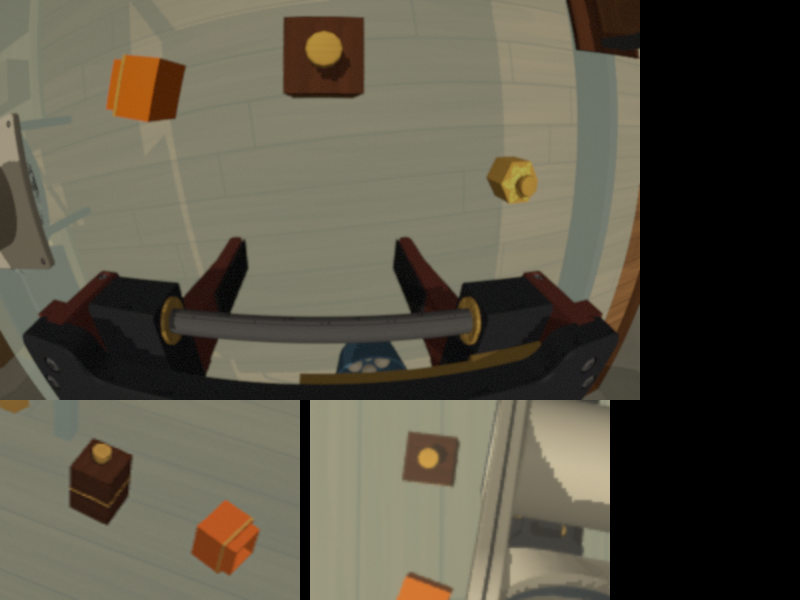

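The case stands upright and closed in all three views. In the wrist image the cover top is at (284–363, 17–95) and the knob at (324,48).

```bash
python3 - <<'E'
from h import *
c=load("wrist");t=load("top")
P=np.array([at(c,u,v,74,True) for u,v in [(284,17),(363,17),(363,94),(285,93)]]);print(P,P.mean(0))
print("knob",at(c,324,48,92,True),at(t,279,219,92))
Q=np.array([at(t,220+(u-310)/2,190+(v-400)/2,74) for u,v in [(406,432),(459,438),(455,486),(403,480)]]);print(Q.mean(0),Q)
Rt,d,F,ax=grasp_R(0)
for C in ([500,61,0],):
  C=np.array(C,float);rowsfor([C[0],C[1],140],Rt)
e=P[1]-P[0];print(np.degrees(np.arctan2(e[1],e[0])))
e=Q[3]-Q[0];print(np.degrees(np.arctan2(e[1],e[0])))
A=pub()[1];print(A.apply([0,1,0]))
E
```

```text
[[478.   89.1  74. ]
 [528.7  83.4  74. ]
 [522.5  31.3  74. ]
 [472.8  37.6  74. ]] [500.5   60.35  74.  ]
knob [500.4  60.3  92. ] [499.2  60.1  92. ]
[498.825  58.525  74.   ] [[527.3  84.9  74. ]
 [521.   28.8  74. ]
 [470.4  32.8  74. ]
 [476.6  87.6  74. ]]
shift cm [12.27  0.11 -1.26] turn deg [-0.16 -1.13 -0.21]
-6.414601807339695
176.9516250597017
[ 0.99285066 -0.11932876 -0.00286539]
```

Emit:
apply_moves(series=[[[0, 0, -1.3, 0, -1.1, -0.2, 1], [2, 0, 0, 0, 0, 0, 1], [4, 0.05, 0, 0, 0, 0, 1], [4, 0.05, 0, 0, 0, 0, 1], [2.2, 0, 0, 0, 0, 0, 1], [0, 0, 0, 0, 0, 0, 1], [0, 0, 0, 0, 0, 0, 1]]])

```text
t: 11.75
ee_pos: [500.2, 58.9, 138.6]
orientation: [2.348, 2.087, -0.004]
ft_force: [-0.9, -0.6, -0.2]
width: 87.8
```

```bash
python3 - <<'E'
from h import *
Rt,d,F,ax=grasp_R(0);rowsfor([500.3,60.3,58],Rt);print(ctrl.get_obs()["qpos"])
E
```

```text
shift cm [0.16 0.01 8.06] turn deg [-0.09  0.14 -0.1 ]
[ 0.09479598  0.3945741   1.9627588  -0.00283069  0.7862305   0.2145887 ]
```

Emit:
apply_moves(series=[[[0.1, 0, 1.5, 0, 0, 0, 1], [0.05, 0, 2.5, 0, 0, 0, 1], [0, 0, 2.5, 0, 0, 0, 1], [0, 0, 1.5, 0, 0, 0, 1], [0, 0, 0, 0, 0, 0, 0.7], [0, 0, 0, 0, 0, 0, 0.6], [0, 0, 0, 0, 0, 0, 0.4], [0, 0, 0, 0, 0, 0, 0.3], [0, 0, 0, 0, 0, 0, 0.3]]])

```text
t: 12.65
ee_pos: [500.7, 60.9, 59.1]
orientation: [2.347, 2.086, -0.003]
ft_force: [0.4, -1.2, 4.9]
width: 52.2
```

Emit:
apply_moves(series=[[[0, 0, -0.4, 0, 0, 0, 0.3], [0, 0, -0.8, 0, 0, 0, 0.3], [0, 0, -0.8, 0, 0, 0, 0.3], [0, 0, -1.5, 0, 0, 0, 0.3], [0, 0, -2.5, 0, 0, 0, 0.3], [0, 0, -1.5, 0, 0, 0, 0.3], [0, 0, 0, 0, 0, 0, 0.3]]])

```text
t: 13.35
ee_pos: [501.9, 61.3, 135.8]
orientation: [2.346, 2.085, 0.002]
ft_force: [-0.1, -0.0, -1.1]
width: 51.9
```

```bash
python3 - <<'E'
from h import *
b=snap("side");c=snap("wrist")
im=np.zeros((600,800,3),np.uint8)
im[:400,:640]=c["img"];im[400:600,:400]=cv2.resize(b["img"][180:280,250:450],None,fx=2,fy=2)
cv2.imwrite("pics/7.png",cv2.resize(b["img"][130:290,260:440],None,fx=3.5,fy=3.5))
p,A=pub();print(p);C=A.inv().apply(np.array([590,150,p[2]])-p);print(C)
E
```

```text
[500.38845788  61.14256001 133.63388412]
[98.76475455 78.55784175 -0.24875826]
```

View pics/7.png

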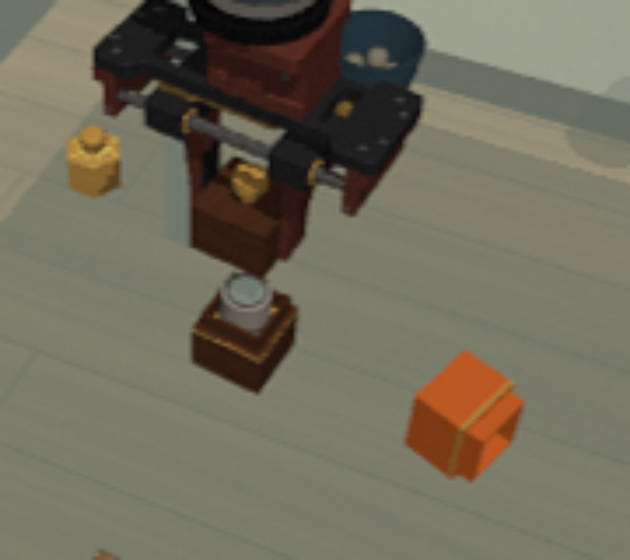

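The cover came off cleanly, and the loupe with its lens shows in the base at (245,295). I take the cover to about (590,150).

Emit:
apply_moves(series=[[[1, 0.8, 0, 0, 0, 0, 0.3], [2.5, 2, 0, 0, 0, 0, 0.3], [3, 2.4, 0, 0, 0, 0, 0.3], [2.4, 1.9, 0, 0, 0, 0, 0.3], [1, 0.8, 0, 0, 0, 0, 0.3], [0, 0, 2, 0, 0, 0, 0.3], [0, 0, 3.5, 0, 0, 0, 0.3], [0, 0, 3, 0, 0, 0, 0.3], [0, 0, 1.5, 0, 0, 0, 0.3], [0, 0, 0.5, 0, 0, 0, 0.3], [0, 0, 0, 0, 0, 0, 0.3], [0, 0, 0, 0, 0, 0, 0.3]]])

```text
t: 14.65
ee_pos: [591.1, 150.0, 29.0]
orientation: [2.347, 2.086, -0.002]
ft_force: [0.7, -0.7, -1.1]
width: 51.9
```

Emit:
apply_moves(series=[[[0, 0, 0.1, 0, 0, 0, 0.3], [0, 0, 0.1, 0, 0, 0, 0.3], [0, 0, 0, 0, 0, 0, 0.3]]])

```text
t: 14.95
ee_pos: [590.6, 149.9, 26.6]
orientation: [2.348, 2.086, -0.003]
ft_force: [-0.5, 0.4, -1.5]
width: 52.2
```

```bash
python3 - <<'E'
from h import *
p,A=pub();print(p,A.apply([0,0,1]),ctrl.get_obs()["ft_force"])
E
```

```text
[590.56068025 149.89763525  26.56215777] [-6.04279878e-04 -2.13080171e-03 -9.99997547e-01] [-0.50147515  0.37157079 -1.50811636]
```

Emit:
apply_moves(series=[[[0, 0, 0.15, 0, 0, 0, 0.3], [0, 0, 0.15, 0, 0, 0, 0.3], [0, 0, 0.1, 0, 0, 0, 0.3], [0, 0, 0, 0, 0, 0, 0.3]]])

```text
t: 15.35
ee_pos: [590.1, 149.8, 21.7]
orientation: [2.348, 2.086, -0.005]
ft_force: [-0.4, -0.1, -1.1]
width: 52.0
```

Emit:
apply_moves(series=[[[0, 0, 0.07, 0, 0, 0, 0.3], [0, 0, 0, 0, 0, 0, 0.3]]])

```text
t: 15.55
ee_pos: [590.3, 149.9, 21.2]
orientation: [2.348, 2.086, -0.004]
ft_force: [-0.3, 0.3, -1.1]
width: 52.0
```

Emit:
apply_moves(series=[[[0, 0, 0.05, 0, 0, 0, 0.3], [0, 0, 0, 0, 0, 0, 0.3]]])

```text
t: 15.75
ee_pos: [590.3, 149.8, 21.1]
orientation: [2.348, 2.086, -0.004]
ft_force: [-1.1, -0.8, 3.2]
width: 51.6
```

Emit:
apply_moves(series=[[[0, 0, 0, 0, 0, 0, 0.62], [0, 0, 0, 0, 0, 0, 0.75], [0, 0, 0, 0, 0, 0, 1], [0, 0, 0, 0, 0, 0, 1], [0, 0, -1, 0, 0, 0, 1], [0, 0, -3, 0, 0, 0, 1], [0, 0, -4, 0, 0, 0, 1], [0, 0, -4, 0, 0, 0, 1], [0, 0, -3, 0, 0, 0, 1], [0, 0, 0, 0, 0, 0, 1]]])

```text
t: 16.75
ee_pos: [593.3, 150.9, 176.3]
orientation: [2.345, 2.083, 0.008]
ft_force: [1.3, -1.2, 0.5]
width: 87.9
```

Emit:
apply_moves(series=[[[-2.5, -2, 0, 0, 0, 0, 1], [-3, -2.4, 0, 0, 0, 0, 1], [-3, -2.4, 0, 0, 0, 0, 1], [-3, -1.5, 0, 0, 0, 0, 1], [-3, 0, 0, 0, 0, 0, 1], [-3, 0, 0, 0, 0, 0, 1], [0, 0, 0, 0, 0, 0, 0.8], [0, 0, 0, 0, 0, 0, 0.8]]])

```text
t: 17.55
ee_pos: [487.2, -14.1, 171.0]
orientation: [2.35, 2.085, -0.005]
ft_force: [0.3, 0.2, -0.5]
width: 75.1
```

```bash
python3 - <<'E'
from h import *
b=snap("side");c=snap("wrist")
p,A=pub();print(p,A.apply([0,0,1]))
im=np.zeros((600,800,3),np.uint8);im[:400,:640]=c["img"];im[400:,:300]=cv2.resize(b["img"][180:280,260:410],None,fx=2,fy=2)
s=c["img"][0:130,230:400];im[400:600,310:570]=cv2.resize(s,(260,200))
cv2.imwrite("pics/8.png",im)
E
```

```text
[487.46222062 -13.21241634 171.07690868] [-0.0019227  -0.0021092  -0.99999593]
```

View pics/8.png

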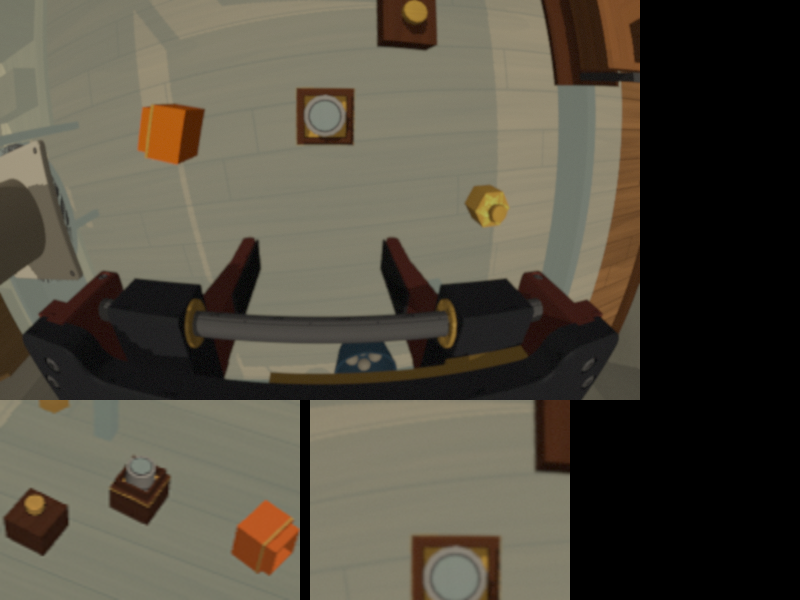

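The cover stands on its rim, and the loupe is in the upright base at wrist pixel (325,116).

```bash
python3 - <<'E'
from h import *
c=load("wrist");L=at(c,325,116,66,True);print(L)
P=np.array([at(c,u,v,38,True) for u,v in [(297,89),(353,89),(354,144),(298,145)]]);print(P.mean(0))
Rt,d,F,ax=grasp_R(0);rowsfor([L[0],L[1],110],Rt)
E
```

```text
[500.1  61.6  66. ]
[500.85   59.975  38.   ]
shift cm [7.59 0.39 6.09] turn deg [-0.1   0.13 -0.09]
```

Emit:
apply_moves(series=[[[1.5, 0.1, 0, 0, 0, 0, 0.7], [3, 0.1, 0, 0, 0, 0, 0.7], [2, 0.1, 0, 0, 0, 0, 0.7], [1.05, 0.1, 1, 0, 0, 0, 0.7], [0, 0, 2.5, 0, 0, 0, 0.7], [0, 0, 2, 0, 0, 0, 0.7], [0, 0, 0.5, 0, 0, 0, 0.7], [0, 0, 0, 0, 0, 0, 0.7], [0, 0, 0, 0, 0, 0, 0.7]]])

```text
t: 18.55
ee_pos: [500.6, 60.6, 111.4]
orientation: [2.348, 2.086, -0.004]
ft_force: [-0.2, -0.4, 0.4]
width: 61.6
```

```bash
python3 - <<'E'
from h import *
Rt,d,F,ax=grasp_R(0);rowsfor([500.4,61,67],Rt);print(pub()[0])
E
```

```text
shift cm [ 0.05 -0.02  4.44] turn deg [-0.05  0.14 -0.1 ]
[500.56477518  60.60271837 111.40809388]
```

Emit:
apply_moves(series=[[[0.05, 0, 1, 0, 0, 0, 0.7], [0, 0, 1.8, 0, 0, 0, 0.7], [0, 0, 1.2, 0, 0, 0, 0.7], [0, 0, 0.4, 0, 0, 0, 0.7], [0, 0, 0, 0, 0, 0, 0.55], [0, 0, 0, 0, 0, 0, 0.5]]])

```text
t: 19.15
ee_pos: [500.5, 60.9, 67.3]
orientation: [2.348, 2.086, -0.004]
ft_force: [-0.1, 0.1, -0.2]
width: 48.7
```

Emit:
apply_moves(series=[[[0, 0, 0, 0, 0, 0, 0.4], [0, 0, 0, 0, 0, 0, 0.35], [0, 0, 0, 0, 0, 0, 0.25], [0, 0, 0, 0, 0, 0, 0.2], [0, 0, 0, 0, 0, 0, 0.2]]])

```text
t: 19.65
ee_pos: [500.5, 61.0, 67.5]
orientation: [2.348, 2.086, -0.003]
ft_force: [-1.0, 1.0, 5.9]
width: 33.1
```

Emit:
apply_moves(series=[[[0, 0, -0.3, 0, 0, 0, 0.2], [0, 0, -0.6, 0, 0, 0, 0.2], [0, 0, -1, 0, 0, 0, 0.2], [0, 0, -1.5, 0, 0, 0, 0.2], [0, 0, -1.5, 0, 0, 0, 0.2], [0, 0, -1.5, 0, 0, 0, 0.2], [0, 0, -0.8, 0, 0, 0, 0.2], [0, 0, 0, 0, 0, 0, 0.2], [0, 0, 0, 0, 0, 0, 0.2]]])

```text
t: 20.55
ee_pos: [500.1, 61.1, 139.1]
orientation: [2.348, 2.086, -0.004]
ft_force: [-0.0, -0.4, -1.6]
width: 33.1
```

```bash
python3 - <<'E'
from h import *
b=snap("side");p,A=pub();print(p,A.inv().apply(np.array([464,302,p[2]])-p),ctrl.get_obs()["ft_force"])
cv2.imwrite("pics/9.png",cv2.resize(b["img"][130:350,230:420],None,fx=2.7,fy=2.7))
E
```

```text
[499.93794312  61.04423265 138.71245074] [235.06012058 -64.01333132  -0.500699  ] [-0.34204439 -1.01729174 -1.59573468]
```

View pics/9.png

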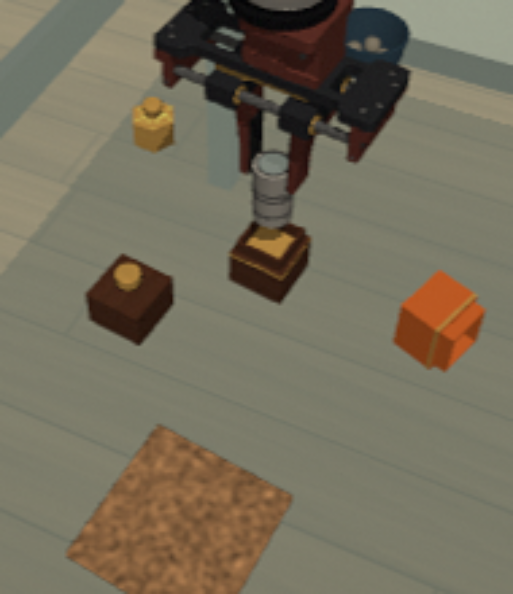

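The loupe is out, upright in the grip. The base is still standing, and the pad centre is 23.5 and -6.4 cm away in tool axes.

Emit:
apply_moves(series=[[[1, -0.3, 0, 0, 0, 0, 0.2], [2, -0.55, 0, 0, 0, 0, 0.2], [3, -0.8, 0, 0, 0, 0, 0.2], [3.5, -0.95, 0, 0, 0, 0, 0.2], [3.5, -0.95, 0, 0, 0, 0, 0.2], [3.5, -0.95, 0, 0, 0, 0, 0.2], [3, -0.8, 0, 0, 0, 0, 0.2], [2, -0.6, 0, 0, 0, 0, 0.2], [1.5, -0.4, 0, 0, 0, 0, 0.2], [0.5, -0.1, 0, 0, 0, 0, 0.2], [0, 0, 0, 0, 0, 0, 0.2]]])

```text
t: 21.7
ee_pos: [464.1, 302.3, 138.2]
orientation: [2.347, 2.087, -0.005]
ft_force: [-0.0, -0.5, -1.5]
width: 33.0
```

Emit:
apply_moves(series=[[[0, 0, 1, 0, 0, 0, 0.2], [0, 0, 2, 0, 0, 0, 0.2], [0, 0, 2, 0, 0, 0, 0.2], [0, 0, 1, 0, 0, 0, 0.2], [0, 0, 0.4, 0, 0, 0, 0.2], [0, 0, 0, 0, 0, 0, 0.2], [0, 0, 0, 0, 0, 0, 0.2]]])

```text
t: 22.4
ee_pos: [464.8, 301.9, 75.1]
orientation: [2.348, 2.086, -0.003]
ft_force: [-0.3, -0.4, -0.9]
width: 33.3
```

```bash
python3 - <<'E'
from h import *
p,A=pub();print(p,A.apply([0,0,1]),ctrl.get_obs()["ft_force"])
b=snap("side");cv2.imwrite("pics/10.png",cv2.resize(b["img"][200:380,220:400],None,fx=3,fy=3))
E
```

```text
[464.77063327 301.85467722  75.09528374] [-7.98314773e-04 -1.89755982e-03 -9.99997881e-01] [-0.32499798 -0.37839797 -0.90454141]
```

View pics/10.png

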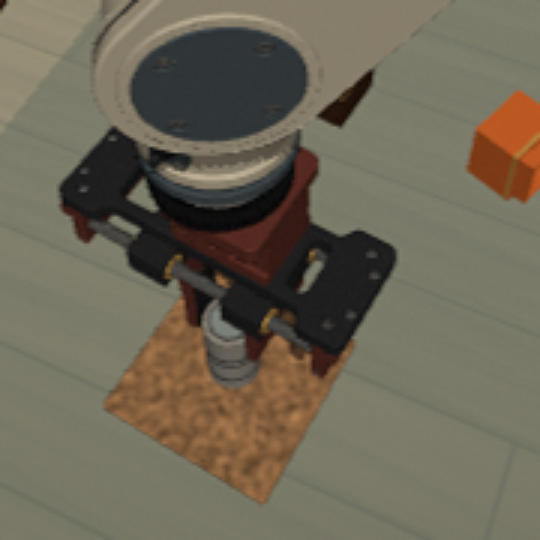

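The loupe hangs over the middle of the pad, foot at about (233,380). I lower it slowly.

Emit:
apply_moves(series=[[[0, 0, 0.25, 0, 0, 0, 0.2], [0, 0, 0.25, 0, 0, 0, 0.2], [0, 0, 0.15, 0, 0, 0, 0.2], [0, 0, 0.1, 0, 0, 0, 0.2], [0, 0, 0, 0, 0, 0, 0.2]]])

```text
t: 22.95
ee_pos: [464.2, 301.8, 66.9]
orientation: [2.348, 2.086, -0.005]
ft_force: [0.4, 0.4, -0.6]
width: 33.2
```

Emit:
apply_moves(series=[[[0, 0, 0.06, 0, 0, 0, 0.2], [0, 0, 0, 0, 0, 0, 0.2]]])

```text
t: 23.15
ee_pos: [464.3, 301.8, 66.4]
orientation: [2.348, 2.086, -0.004]
ft_force: [-0.7, -0.6, -1.3]
width: 33.0
```

Emit:
apply_moves(series=[[[0, 0, 0.05, 0, 0, 0, 0.2], [0, 0, 0, 0, 0, 0, 0.2]]])

```text
t: 23.35
ee_pos: [464.3, 301.8, 66.0]
orientation: [2.348, 2.086, -0.004]
ft_force: [1.7, -0.5, -0.6]
width: 33.1
```

Emit:
apply_moves(series=[[[0, 0, 0.04, 0, 0, 0, 0.2], [0, 0, 0, 0, 0, 0, 0.2]]])

```text
t: 23.55
ee_pos: [464.3, 301.8, 65.6]
orientation: [2.348, 2.086, -0.004]
ft_force: [1.2, -0.4, 0.2]
width: 33.2
```

Emit:
apply_moves(series=[[[0, 0, 0.04, 0, 0, 0, 0.2], [0, 0, 0, 0, 0, 0, 0.2]]])

```text
t: 23.75
ee_pos: [464.3, 301.9, 65.5]
orientation: [2.348, 2.086, -0.004]
ft_force: [-0.8, -0.7, 4.5]
width: 33.1
```

Contact, at the expected 65.5. I release slowly and retreat straight up.

Emit:
apply_moves(series=[[[0, 0, 0, 0, 0, 0, 0.4], [0, 0, 0, 0, 0, 0, 0.5], [0, 0, 0, 0, 0, 0, 0.6], [0, 0, 0, 0, 0, 0, 0.7], [0, 0, 0, 0, 0, 0, 0.7], [0, 0, -1, 0, 0, 0, 0.7], [0, 0, -3, 0, 0, 0, 0.7], [0, 0, -4, 0, 0, 0, 0.7], [0, 0, -4, 0, 0, 0, 0.7], [0, 0, -2, 0, 0, 0, 0.7], [0, 0, 0, 0, 0, 0, 0.7]]])

```text
t: 24.85
ee_pos: [466.3, 303.3, 209.2]
orientation: [2.347, 2.086, 0.007]
ft_force: [0.7, 0.2, 0.0]
width: 61.5
```

Emit:
apply_moves(series=[[[-3, -3, 0, 0, 0, 0, 0.7], [-4, -3, 0, 0, 0, 0, 0.7], [-4, -3, 0, 0, 0, 0, 0.7], [-4, -3, 0, 0, 0, 0, 0.7], [-4, 0, 0, 0, 0, 0, 0.7], [-4, 0, 0, 0, 0, 0, 0.7], [-3, 0, 0, 0, 0, 0, 0.7], [0, 0, 0, 0, 0, 0, 0.7], [0, 0, 0, 0, 0, 0, 0.7], [0, 0, 0, 0, 0, 0, 0.7]]])

```text
t: 25.85
ee_pos: [314.8, 58.6, 205.7]
orientation: [2.348, 2.087, -0.005]
ft_force: [-0.4, -0.0, 0.0]
width: 61.5
```

```bash
python3 - <<'E'
from h import *
b=snap("side");t=snap("top");im=np.zeros((600,800,3),np.uint8)
im[:]=0;im[:320,:500]=cv2.resize(b["img"][100:388-60,220:420],(500,570))[250:570];im[:320,500:800]=cv2.resize(b["img"][120:220,260:400],(300,320))
im[320:600,:800]=cv2.resize(t["img"][120:302,120:460],(800,428))[60:340]
cv2.imwrite("pics/11.png",im)
for n,u,v,z in[("ram",426,212,45),("wt",332,143,30)]:pass
a=load("top");print(pub()[0])
E
```

```text
[314.86120623  58.79637939 205.78044078]
```

View pics/11.png

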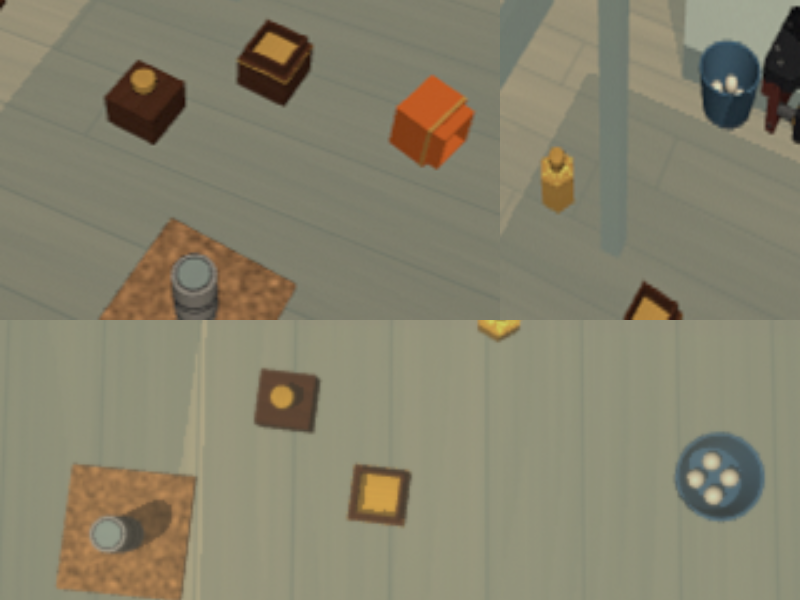

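All is as asked: the loupe is upright on the pad (109,534 in the top view), the cover on its rim, the base standing, and the ramekin with four marbles and the weight in place. I hand it in.

```bash
python3 -c "
from workcell import ctrl
print(ctrl.get_obs()['t'],ctrl.close_job())"
```

```text
the job is handed in; nothing more can be done
25.95 None
```

The job is done and handed in at 25.95 s, against the 66 s limit.

- **Case:** I gripped it by the base, turned it 90° in the air, stood it on its foot at about (500, 60) and let go.
- **Cover:** I lifted it straight off and stood it on its rim at about (590, 150), clear of the case.
- **Loupe:** I drew it out and lowered it onto the pad at about (464, 302). Contact was light, about 4.5 N, at the expected height.

**Last checks:** In the final side and top pictures the loupe is upright with the lens up on the cork pad, and the base and cover are both standing. The ramekin still holds four marbles and the brass weight is in view; by eye neither has moved. The orange look-alike was not touched, and the arm was clear of everything. The highest force I read at the end of any move was about 6 N.

None of the checks failed. One small disagreement: on first standing, the case's foot met the shelf about 1–2 mm lower than I had worked out, which is within the camera calibration. I viewed 11 pictures, one over the budget, to confirm the final state.

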